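Screw the cap on the neck of the steel pressure vessel

TASK

Close the steel pressure vessel: take the black screw cap from the grey mat, set it level on the vessel's threaded neck, turn it backwards (anticlockwise) under light pressure until you feel it drop into the thread starts, then screw it on clockwise until it is fully home and snug. Go by feel, never forcing, cross-threading or over-tightening it; let go of it, and leave the bottles and the jar around it alone.

Things in the scene. Friction and masses are not known exactly. Their poses are not given: they have to be found in the camera images.
- cap_band (a point): Centre of the black cap's knurled grip band, on its axis, 30 mm above its open rim. The cap is round, 37 mm tall, rim down on the mat (this point starts 33 mm above the worktop). The band is its top 14 mm, 49 mm across; the skirt below is 45 mm across. Height above 'mouth': 16 to 20 mm on top of the threads, 14 mm in the thread starts, 10.5 mm when the liner touches, 8 to 10 mm when snug.
- cap: The same cap; origin at the centre of its open rim, z up its axis; 0.07 to 0.13 kg. Inside, just above the rim, are three lugs at equal angles, hidden from outside; nothing on the cap marks where they are. Fingers that squeeze the band with about 10 N slip round it when the cap is snug, well before it is over-tightened; at 40 N they do not.
- cap_liner (a point): Point on the cap's axis, 19 mm above its rim: underside of the elastic liner under its roof, which seals on the lip. It yields 8 N per mm for 2 mm, then is solid: the turning resistance is slight at first and rises sharply at the end.
- mouth (a point): Centre of the vessel's open mouth, on the neck's axis in the plane of the lip, 164 mm above the worktop; z up.
- neck: The vessel's steel neck, fixed, upright, 36 mm tall, 30 mm across (37 mm over the thread), coned over the top 4 mm to 25 mm at the lip; origin on its axis at its foot. Right-hand thread with three starts, 21 mm of travel per full turn: clockwise from above screws the cap on. Where round the neck the threads start differs each time and is not marked.
- thread_top (a point): Point on the neck's axis level with the blunt tops of the three threads, 8 mm below the lip. Turned anticlockwise, lugs climb the threads, a third of a turn at most, then fall 6 mm into pockets at the starts, closed behind by a stop 3 mm high. Clockwise on top of the threads they bind on these stops; off a stop they fall only 2 mm. From the pockets about 1/3 turn clockwise makes it snug.
- vessel: Squat stainless pot, 116 mm across, that carries the neck; wire handles on its flanks, a drain tap low in front, a small relief valve behind the neck (top 136 mm above the worktop). Heavy, does not move. Origin at the centre of its underside.
- mat: Flat grey mat, 170 x 150 x 3 mm, lying fixed on the worktop under the cap; origin at the centre of its underside.
- bottle_dark: Brown reagent bottle, 42 mm across, 104 mm tall, standing on the worktop: a bystander. Origin at the centre of its underside.
- bottle_green: Small clear reagent bottle with a ribbed screw cap, 46 mm across, 92 mm tall, standing on the worktop: a bystander. Origin at the centre of its underside.
- jar: Wide-mouthed jar, 53 mm across, 86 mm tall, standing on the worktop: a bystander. Origin at the centre of its underside.
Not all that is in view belongs to the job. Leave any blue look-alike of the cap alone.

How it is judged:
By the outcome, as a careful person would: the job done as asked, in the order asked, and still so for the second after the job is handed in, with the robot touching nothing.
It also fails if it takes over 64 s, if anything falls off the work surface, if the arm or the gripper's body presses on something with over 40 N, if the wrist force passes 120 N, or if a joint passes its speed limit or range.

ROBOT

A 6-joint arm with a two-finger parallel gripper is mounted at the origin on a cart in front of the work surface, level with it; the furniture and walls round the work are solid. World frame = base frame: x ahead of the robot, y to its left, z up, the work surface at z = 0. Lengths are in mm, angles in rad, forces in N, time in s.
With the tool pointing down it reaches from about 325 to 775 mm from the base axis. Payload 5.5 kg.
Tool frame: the origin (TCP) lies between the finger pads; the fingertips stand 19 mm ahead of it and the grasp point (between the pads) is the TCP (finger_overhang is the distance from the TCP to the fingertips, in mm); z points along the fingers, y is the direction in which the jaws open and shut (so a half turn about z gives the same grasp; the last joint's range is limited). The gripper opens to 88 mm and grips with 3 to 60 N. Pads are 20 mm wide; open, the fingers measure 115 mm over their backs; the gripper's body (75 mm by 178 mm) begins 61 mm behind the grasp point.
Start: joints at [1.283, 0.091, 1.231, -0, 1.82, -0.057], TCP at [137.257, 584.104, 241.631] pointing down, gripper open.
Joint ranges: [-2.87, 2.87], [-0.86, 2.18], [0.17, 2.46], [-1.51, 4.65], [0.06, 2.69], [-2.65, 2.65]. Speed limits (rad/s): [2.57, 2.57, 3.01, 3.14, 3.14, 3.14].

INTERFACE

Orientations are given as a 3x3 rotation matrix whose columns are the frame's x, y, z axes.
In Python, from cell import state, snapshot, finish_job, finger_overhang gives the robot as it stands.
- The arm moves only by the tool send_rows, never from a script. Its argument "moves" is text: rows parted by semicolons, each of 7 numbers parted by spaces: the shift along the tool's x, y, z in units of 30 mm (1.0 is 30 mm), then the turn, a rotation vector about the tool's x, y, z in rad, then the finger opening in mm, from 0 to 87.8. A call has 1 to 8 rows; each row shifts and turns the pose as measured when the row begins, along the tool's axes as they then stand; what a row does not reach is not made up. A row lasts 1/10 s, in which the tool goes at most 50 mm and 8.59 degrees, less where a joint would pass 70% of its speed; a pose out of reach is approached as far as the arm can. A call is refused whole if a number of a shift passes 1 or a number of a turn 0.15, either way. A call with a gripper value outside its range is refused whole. The fingers move at their own pace and stop on an object; "newtons" is the grip in N (left out, the last holds). Time passes only in rows, so rows that do not move let the fingers close. It gives the time, the measured TCP pose, the force and the opening at its end, in the units of the state.
- state(): the state, without advancing time (a new reading comes with each control period).
- snapshot(name): name is "scene" or "top" or "wrist"; returns a dict with "frame" (480x640x3 uint8, red, green, blue), "fx", "fy", "cx", "cy" (pixels), "rvec" (rotation vector, rad) and "tvec" (3), from world to camera coordinates, as OpenCV has them. Camera axes: x right, y down, z forward; pixel columns grow to the right and rows downward; lengths in mm; the calibration is good to about 2 mm. A picture is of the moment at which its call begins. There is no depth.
- finish_job(): hands the job in, once; it reports no verdict.
The state is a dict: "time": time; "joints": joint angles; "dq": joint speeds; "joint_efforts": joint torques, N m; "eef_pos": TCP position; "orientation": TCP orientation; "contact_force": force on the tool from outside, world axes, zero at the start; "ft_torque": the same for the moment, N m; "opening": finger opening in mm.
Only numpy, scipy, OpenCV 4.12 (cv2) and the standard library are available. Lean on these libraries where they do the work, as an engineer would, in place of code of your own. Each camera call takes 0.05 s, during which the arm holds its last target. There are 200 camera calls.

## Working session

There is one attempt and no reset: what is moved stays moved. The work goes in short steps, Python scripts to look and compute and a tool call to move; the robot and the scene stay as the last step left them, time stands still between calls to the robot, and variables do not carry over. Pictures are saved under pics/ and viewed, about 8 in all and at most 12, crops included, and the job is handed in when it is done.

Besides the shell and the picture viewer there is one more tool, called as name(argument=value, ...), one argument or row to a line, values as JSON. send_rows: Moves the arm, as the interface text tells. Its arguments: {"type":"object","properties":{"moves":{"type":"string"},"newtons":{"type":"number"}},"required":["moves"]}

```bash
ls; mkdir -p pics; cat > h.py <<'E'
import numpy as np, cv2
from cell import state, snapshot
def ray(s,u,v):
    R=cv2.Rodrigues(np.array(s["rvec"],float))[0];t=np.array(s["tvec"],float).ravel()
    d=R.T@np.array([(u-s["cx"])/s["fx"],(v-s["cy"])/s["fy"],1.]);return -R.T@t,d
def onz(s,u,v,z):
    o,d=ray(s,u,v);return o+d*(z-o[2])/d[2]
def proj(s,p):
    K=np.array([[s["fx"],0,s["cx"]],[0,s["fy"],s["cy"]],[0,0,1.]])
    return cv2.projectPoints(np.array(p,float).reshape(-1,1,3),np.array(s["rvec"],float),np.array(s["tvec"],float),K,None)[0].reshape(-1,2)
def save(s,n,box=None,k=1):
    f=s["frame"][:,:,::-1]
    if box: f=f[box[1]:box[3],box[0]:box[2]]
    cv2.imwrite("pics/"+n,cv2.resize(f,None,fx=k,fy=k))
E
python3 - <<'E'
from h import *
import pickle
S={n:snapshot(n) for n in("scene","top")}
pickle.dump(S,open("s0.pkl","wb"))
for n in S: save(S[n],n+"0.png"); print(n,ray(S[n],320,240),S[n]["fx"])
print(state())
E
```

```text
pics
scene (array([ 108.61572935, -481.45079822,  646.01589406]), array([ 0.56831915,  0.5825111 , -0.58142469])) 447.06178037189494
top (array([ 421.21047344,   16.92074545, 1160.1128416 ]), array([ 0.13961478, -0.02265734, -0.98996726])) 476.9991718972774
{'time': 0.1, 'joints': array([ 1.28332045e+00,  9.17680349e-02,  1.23176582e+00, -2.12781736e-05,
        1.81982964e+00, -5.67155953e-02]), 'dq': array([-0.00055575, -0.00263213, -0.00114916,  0.00067154,  0.00490507,
        0.00027986]), 'joint_efforts': array([ 2.95760103e-03, -4.47861779e+01, -4.07567918e+01,  6.99882349e-02,
        2.85975152e-02, -1.00524687e-04]), 'eef_pos': array([137.17827342, 583.85535639, 240.62904175]), 'orientation': array([[-9.73491572e-01,  2.28722378e-01, -4.82316628e-04],
       [ 2.28722873e-01,  9.73490084e-01, -1.70402060e-03],
       [ 7.97828111e-05, -1.76916654e-03, -9.99998432e-01]]), 'contact_force': array([1.27995752, 0.62499801, 0.20999388]), 'ft_torque': array([ 0.04950547,  0.02748589, -0.01649153]), 'opening': 88.02845342162054}
```

View pics/scene0.png

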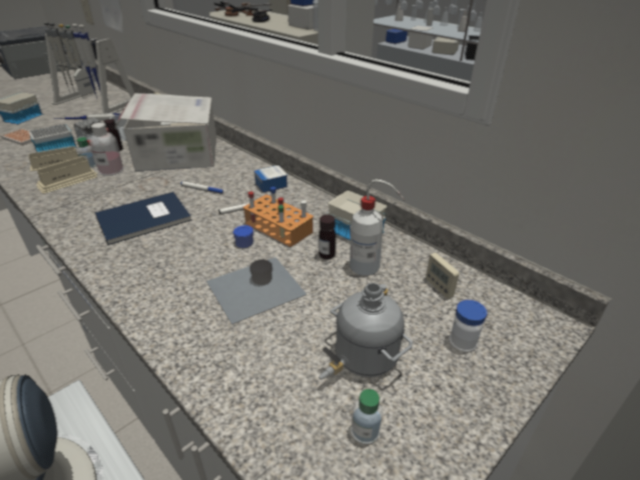

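View pics/top0.png

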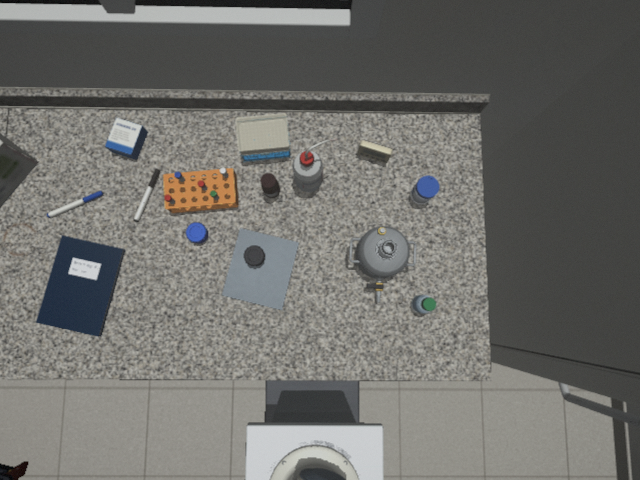

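Scene view: the black cap is on the mat at (261,271), with the blue look-alike at (243,236), the dark bottle at (327,237) and the vessel neck at (374,292). Top view: black cap (255,256), blue cap (197,233), dark bottle cap (270,182), neck (388,249). I choose the black one on the grey mat.

```bash
python3 - <<'E'
from h import *
import pickle
S=pickle.load(open("s0.pkl","rb"))
T=S["top"];C=S["scene"]
def dark(s,box,th):
    f=s["frame"][box[1]:box[3],box[0]:box[2]].max(2)
    m=(f<th).astype(np.uint8);n,l,st,c=cv2.connectedComponentsWithStats(m)
    i=1+st[1:,4].argmax();return st[i]+np.array([box[0],box[1],0,0,0]),c[i]+[box[0],box[1]]
st,c=dark(T,(235,238,275,275),50);print("cap top",st,c,onz(T,*c,30))
st2,c2=dark(C,(240,252,285,290),50);print("cap scene",st2,c2)
P=onz(T,*c,30);print(proj(C,[P[:2].tolist()+[22]]))
# neck: predicted positions
for uv in((388,249),(390,247)):
    P=onz(T,*uv,164);print("neck top",P,proj(C,[[P[0],P[1],164],[P[0],P[1],128]]))
a=cv2.resize(T["frame"][215:295,340:430],None,fx=5,fy=5,interpolation=2)[:,:,::-1]
b=cv2.resize(C["frame"][270:350,335:405],None,fx=5,fy=5,interpolation=2)[:,:,::-1]
cc=cv2.resize(T["frame"][230:310,220:300],None,fx=3,fy=3,interpolation=2)[:,:,::-1]
im=np.zeros((400+240,800,3),np.uint8);im[:400,:450]=a;im[:400,450:800]=b;im[400:,:240]=cc
cv2.imwrite("pics/crop.png",im[:600])
E
```

```text
cap top [258 259   6   6   9] [261.         261.77777778] [526.99155545 130.72515806  30.        ]Traceback (most recent call last):
  File "<stdin>", line 10, in <module>
  File "<stdin>", line 8, in dark
ValueError: attempt to get argmax of an empty sequence
```

```bash
python3 - <<'E'
from h import *
import pickle
S=pickle.load(open("s0.pkl","rb"))
T=S["top"];C=S["scene"]
def dark(s,box):
    f=s["frame"][box[1]:box[3],box[0]:box[2]].max(2)
    th,m=cv2.threshold(f,0,1,cv2.THRESH_BINARY_INV+cv2.THRESH_OTSU);n,l,st,c=cv2.connectedComponentsWithStats(m)
    i=1+st[1:,4].argmax();return th,st[i]+np.array([box[0],box[1],0,0,0]),c[i]+[box[0],box[1]]
th,st,c=dark(T,(240,242,272,272));P=onz(T,*c,30);print("cap top",th,st,c,P)
th,st2,c2=dark(C,(242,256,280,286));print("cap scene",th,st2,c2)
print(proj(C,[P[:2].tolist()+[22]]))
for uv in((388,249),(390,247)):
    P=onz(T,*uv,164);print("neck top",P,proj(C,[[P[0],P[1],164],[P[0],P[1],128]]))
a=cv2.resize(T["frame"][215:295,340:430],None,fx=5,fy=5,interpolation=2)[:,:,::-1]
b=cv2.resize(C["frame"][270:350,335:405],None,fx=5,fy=5,interpolation=2)[:,:,::-1]
cc=cv2.resize(T["frame"][235:275,220:300],None,fx=5,fy=5,interpolation=2)[:,:,::-1]
im=np.zeros((600,800,3),np.uint8);im[:400,:450]=a;im[:400,450:800]=b;im[400:,:400]=cc
cv2.imwrite("pics/crop.png",im)
E
```

```text
cap top 104.0 [244 245  21  24 389] [254.16452442 256.29820051] [539.90180679 147.24811346  30.        ]
cap scene 105.0 [250 259  23  27 520] [260.72115385 272.29615385]
[[260.13059048 272.37397308]]
neck top [ 543.97415426 -149.46072464  164.        ] [[369.20951532 288.04818876]
 [367.72578503 304.27096701]]
neck top [ 548.26774447 -153.74966115  164.        ] [[372.9697488  288.09111787]
 [371.3772975  304.31391692]]
```

View pics/crop.png

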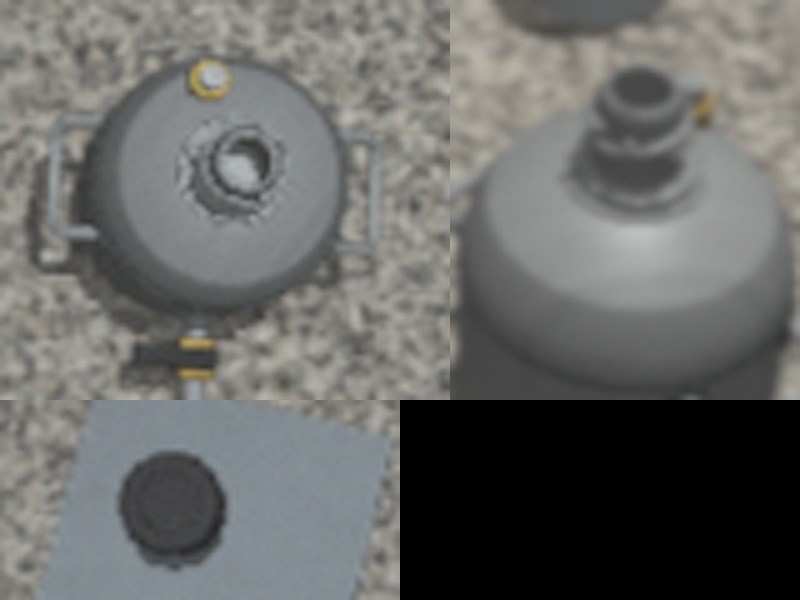

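The crop confirms it: a plain black knurled cap on the grey mat, top centre at about (254,255) in the top view. The mouth is at (388,247) in the top view and (373,287) in the scene view.

```bash
cat >> h.py <<'E'
from scipy.spatial.transform import Rotation as Ro
def plan(target,yang,n,z=None):
    "rows to bring TCP to target, tool down, jaw axis at yang"
    s=state();p=np.array(s["eef_pos"]);R=np.array(s["orientation"])
    y=np.array([np.cos(yang),np.sin(yang),0]);zz=np.array([0,0,-1.]);G=np.c_[np.cross(y,zz),y,zz]
    rv=(Ro.from_matrix(R).inv()*Ro.from_matrix(G)).as_rotvec();d=(np.array(target)-p)/n
    out=[]
    for i in range(n):
        Ri=R@Ro.from_rotvec(rv*i/n).as_matrix();out.append(np.r_[Ri.T@d/30,rv/n])
    print("; ".join(" ".join(f"{v:.3f}" for v in o) for o in out))
def show():
    s=state();R=np.array(s["orientation"]);print("t",round(s["time"],2),"p",np.round(s["eef_pos"],1),"yang",round(np.arctan2(R[1,1],R[0,1]),3),"tilt",np.round(R[:2,2],4),"j",np.round(s["joints"],2),"F",np.round(s["contact_force"],2),"M",np.round(s["ft_torque"],2),"op",round(s["opening"],1))
E
python3 - <<'E'
from h import *
import pickle
S=pickle.load(open("s0.pkl","rb"));T=S["top"];C=S["scene"]
print("cap",onz(T,254,255,40))
o1,d1=ray(T,388,247.2);o2,d2=ray(C,373.2,287.2)
A=np.c_[d1,-d2];t=np.linalg.lstsq(A,o2-o1,rcond=None)[0];print("mouth",o1+d1*t[0],o2+d2*t[1])
print(onz(T,388,247.2,164),onz(C,373.2,287.2,164))
plan([541,147,180],0.265,20)
E
```

```text
cap [541.92091238 146.56158056  40.        ]
mouth [ 547.96466214 -149.72700994  162.70911692] [ 550.67230871 -152.24240613  163.47349212]
[ 547.80061138 -149.5113272   164.        ] [ 550.1899754  -152.60160941  164.        ]
-0.822 -0.555 0.102 -0.000 0.000 0.054; -0.850 -0.510 0.102 -0.000 0.000 0.054; -0.877 -0.463 0.102 -0.000 0.000 0.054; -0.900 -0.416 0.102 -0.000 0.000 0.054; -0.921 -0.367 0.102 -0.000 0.000 0.054; -0.940 -0.317 0.102 -0.000 0.000 0.054; -0.955 -0.266 0.102 -0.000 0.000 0.054; -0.968 -0.214 0.101 -0.000 0.000 0.054; -0.978 -0.162 0.101 -0.000 0.000 0.054; -0.985 -0.109 0.101 -0.000 0.000 0.054; -0.990 -0.056 0.101 -0.000 0.000 0.054; -0.991 -0.003 0.101 -0.000 0.000 0.054; -0.990 0.051 0.101 -0.000 0.000 0.054; -0.986 0.104 0.101 -0.000 0.000 0.054; -0.979 0.157 0.101 -0.000 0.000 0.054; -0.969 0.209 0.101 -0.000 0.000 0.054; -0.957 0.261 0.101 -0.000 0.000 0.054; -0.941 0.312 0.101 -0.000 0.000 0.054; -0.923 0.362 0.101 -0.000 0.000 0.054; -0.902 0.411 0.101 -0.000 0.000 0.054
```

send_rows(
  moves="-0.82 -0.55 0 0 0 0.05 87; -0.85 -0.51 0 0 0 0.05 87; -0.88 -0.46 0 0 0 0.05 87; -0.9 -0.42 0 0 0 0.05 87; -0.92 -0.37 0 0 0 0.05 87; -0.94 -0.32 0 0 0 0.05 87; -0.95 -0.27 0.1 0 0 0.05 87; -0.97 -0.21 0.1 0 0 0.05 87",
)

```text
time: 0.9
eef_pos: [302.1, 405.3, 229.4]
orientation: [[-0.803, 0.596, -0.005], [0.596, 0.803, -0.009], [-0.001, -0.01, -1.0]]
contact_force: [0.6, -0.6, -0.5]
opening: 87.2
```

send_rows(
  moves="-0.98 -0.16 0.1 0 0 0.05 87; -0.98 -0.11 0.1 0 0 0.05 87; -0.99 -0.06 0.1 0 0 0.05 87; -0.99 0 0.1 0 0 0.05 87; -0.99 0.05 0.1 0 0 0.05 87; -0.99 0.1 0.1 0 0 0.05 87; -0.98 0.16 0.1 0 0 0.05 87; -0.97 0.21 0.1 0 0 0.05 87",
)

```text
time: 1.7
eef_pos: [472.8, 225.8, 201.4]
orientation: [[-0.492, 0.87, -0.01], [0.87, 0.492, -0.012], [-0.006, -0.014, -1.0]]
contact_force: [0.6, -0.5, 0.1]
opening: 87.0
```

```bash
python3 -c "
from h import *
show();plan([541,147,150],0.265,8)"
```

```text
t 1.7 p [472.8 225.8 201.4] yang 0.515 tilt [-0.0096 -0.0119] j [ 0.39 -0.11  1.5  -0.01  1.76 -0.13] F [ 0.55 -0.46  0.14] M [-0.09  0.01  0.03] op 87.0
-0.424 0.089 0.215 -0.002 0.001 0.031; -0.422 0.102 0.215 -0.002 0.001 0.031; -0.418 0.114 0.215 -0.002 0.001 0.031; -0.415 0.127 0.215 -0.002 0.001 0.031; -0.411 0.139 0.215 -0.002 0.001 0.031; -0.406 0.152 0.214 -0.002 0.001 0.031; -0.402 0.164 0.214 -0.002 0.001 0.031; -0.397 0.176 0.214 -0.002 0.001 0.031
```

send_rows(
  moves="-0.42 0.09 0.2 0 0 0.03 87; -0.42 0.1 0.2 0 0 0.03 87; -0.42 0.11 0.2 0 0 0.03 87; -0.42 0.13 0.2 0 0 0.03 87; -0.41 0.14 0.2 0 0 0.03 87; -0.41 0.15 0.2 0 0 0.03 87; -0.4 0.16 0.2 0 0 0.03 87; 0 0 0 0 0 0 87",
)

```text
time: 2.5
eef_pos: [535.4, 150.8, 153.3]
orientation: [[-0.284, 0.959, -0.014], [0.959, 0.283, -0.013], [-0.008, -0.017, -1.0]]
contact_force: [-0.8, 0.5, -0.4]
opening: 87.0
```

```bash
python3 -c "
from h import *
show();s=snapshot('wrist');save(s,'w1.png');print(ray(s,320,240),s['fx'],proj(s,[[541,147,40]]))"
```

```text
t 2.5 p [535.4 150.8 153.3] yang 0.287 tilt [-0.0142 -0.0127] j [ 0.22 -0.01  1.49 -0.01  1.68 -0.07] F [-0.77  0.47 -0.42] M [-0.05 -0.04  0.01] op 87.0
(array([518.28350339, 220.86355143, 295.57246214]), array([ 0.05724393, -0.2764922 , -0.95941095])) 351.4675966329493 [[329.35479654 242.97691762]]
```

View pics/w1.png

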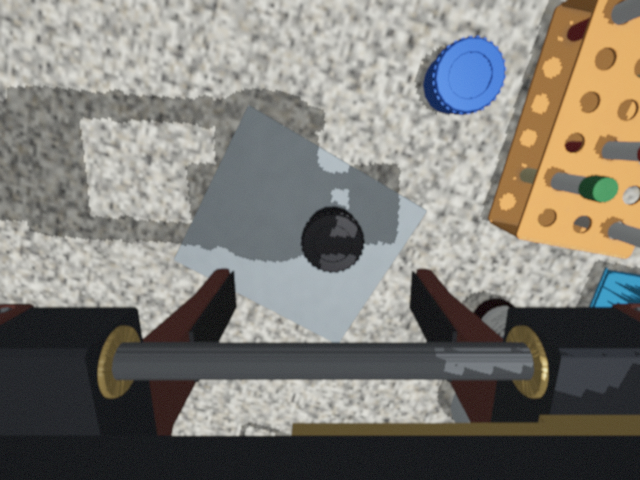

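The wrist view shows the black cap on the mat, centred at about (332,237) with the outline 301–363 wide. It sits between the open fingers, and the blue cap is well clear.

```bash
python3 -c "
from h import *
s=snapshot('wrist');f=s['frame'][195:285,290:375].max(2)
m=(f<75).astype(np.uint8);m=cv2.morphologyEx(m,cv2.MORPH_CLOSE,np.ones((9,9)))
c=max(cv2.findContours(m,0,2)[0],key=cv2.contourArea);(u,v),r=cv2.minEnclosingCircle(c);u+=290;v+=195
print(u,v,r,onz(s,u,v,36),onz(s,332,236,40))
plan([540.5,147,33],0.265,6)"
```

```text
332.0310745239258 239.27965927124023 32.4160041809082 [542.29943336 149.81816709  36.        ] [541.14744107 153.38324368  40.        ]
-0.030 0.032 0.674 -0.003 0.001 0.004; -0.030 0.031 0.674 -0.003 0.001 0.004; -0.031 0.029 0.675 -0.003 0.001 0.004; -0.032 0.027 0.675 -0.003 0.001 0.004; -0.033 0.026 0.675 -0.003 0.001 0.004; -0.034 0.024 0.675 -0.003 0.001 0.004
```

send_rows(
  moves="0.03 0.07 0.67 -0.003 0.002 0 87; 0.03 0.06 0.67 -0.003 0.002 0 87; 0 0.05 0.67 -0.003 0.002 0 87; 0 0.03 0.67 -0.003 0.002 0 87; 0 0 0.6 -0.003 0.002 0 87; 0 0 0.4 -0.003 0.002 0 87; 0 0 0 0 0 0 87",
)

```text
time: 3.3
eef_pos: [541.1, 159.5, 45.9]
orientation: [[-0.292, 0.956, 0.01], [0.956, 0.292, 0.01], [0.007, 0.012, -1.0]]
contact_force: [-0.5, 0.3, 0.3]
opening: 86.9
```

```bash
python3 -c "
from h import *
show();plan([541,149,33.5],0.265,2)
s=snapshot('wrist');save(s,'w2.png',(120,150,520,450),2);print(proj(s,[[541,149,40],[541,149,3]]))"
```

```text
t 3.3 p [541.1 159.5  45.9] yang 0.296 tilt [0.0097 0.0098] j [ 0.22  0.04  1.64  0.01  1.46 -0.07] F [-0.48  0.26  0.29] M [-0.07  0.09  0.02] op 86.9
-0.168 -0.054 0.205 0.006 -0.003 0.015; -0.168 -0.051 0.205 0.006 -0.003 0.015
[[313.53872024 319.38402129]
 [314.34168493 287.88644242]]
```

View pics/w2.png

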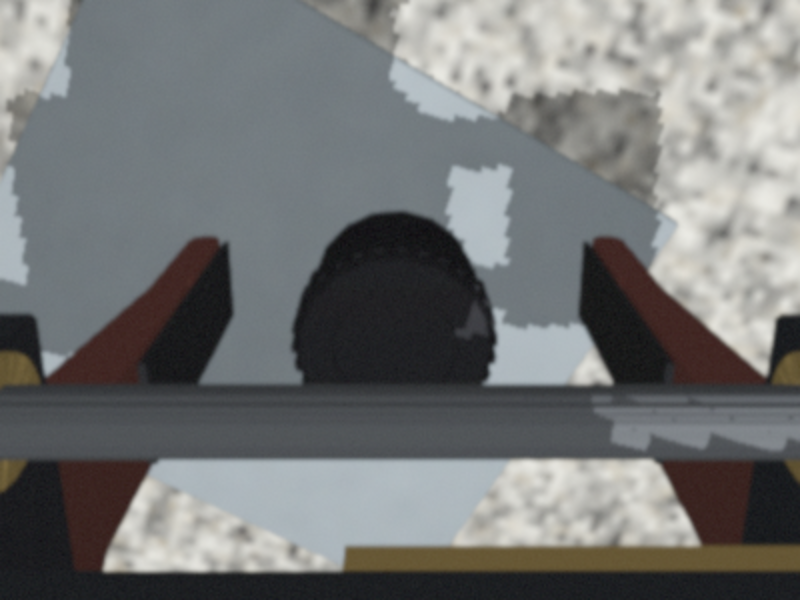

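The cap lies between the open fingers, centred at crop (395,340), and the finger midline is at 406. I'll descend and do a centring grip at two yaws, since the cap slides freely on the mat.

send_rows(
  moves="-0.17 -0.05 0.2 0.005 -0.003 0 87; -0.17 -0.05 0.22 0.005 -0.003 0 87; 0 0 0 0 0 0 50; 0 0 0 0 0 0 44; 0 0 0 0 0 0 44; 0 0 0 0 0 0 44; 0 0 0 0 0 0 44",
  newtons=5,
)

```text
time: 4.05
eef_pos: [544.2, 148.6, 38.0]
orientation: [[-0.292, 0.956, 0.009], [0.956, 0.292, 0.002], [-0.001, 0.009, -1.0]]
contact_force: [-0.4, 1.0, -0.5]
opening: 50.5
```

```bash
python3 -c "
from h import *
show();plan([541,149,33],0.296,1)"
```

```text
t 4.05 p [544.2 148.6  38. ] yang 0.296 tilt [0.0092 0.002 ] j [ 0.21  0.04  1.64  0.    1.45 -0.09] F [-0.42  1.   -0.46] M [-0.13  0.05 -0.01] op 50.5
0.044 -0.101 0.167 0.009 0.001 0.000
```

send_rows(
  moves="0 0 0 0 0 0 44; 0 0 0 0 0 0 44; 0 0 0 0 0 0 70; 0 0 0.18 0.009 0 -0.15 70; 0 0 0 0 0 -0.15 70; 0 0 0 0 0 -0.15 70; 0 0 0 0 0 -0.15 70; 0 0 0 0 0 -0.15 70",
)

```text
time: 4.85
eef_pos: [544.5, 149.1, 32.9]
orientation: [[-0.868, 0.496, 0.001], [0.496, 0.868, -0.001], [-0.002, -0.0, -1.0]]
contact_force: [0.5, -0.0, 0.6]
opening: 70.2
```

send_rows(
  moves="0 0 0 0 0 -0.15 70; 0 0 0 0 0 -0.15 70; 0 0 0 0 0 -0.15 70; 0 0 0 0 0 -0.15 70; 0 0 0 0 0 -0.15 70; 0 0 0 0 0 -0.15 70; 0 0 0 0 0 0 70; 0 0 0 0 0 0 70",
)

```text
time: 5.65
eef_pos: [544.9, 149.5, 33.5]
orientation: [[-0.929, -0.37, 0.003], [-0.37, 0.929, -0.0], [-0.002, -0.001, -1.0]]
contact_force: [-0.9, 0.3, 0.8]
opening: 69.9
```

```bash
python3 -c "
from h import *
show();plan([544.2,148.6,33],1.86,1)"
```

```text
t 5.65 p [544.9 149.5  33.5] yang 1.95 tilt [ 0.0025 -0.0004] j [ 0.21  0.06  1.64 -0.    1.44 -1.74] F [-0.9   0.3   0.81] M [ 0.09  0.07 -0.01] op 69.9
0.032 -0.020 0.015 -0.001 0.002 0.090
```

send_rows(
  moves="0.03 0 0.03 0 0 0 44; 0 0 0 0 0 0 44; 0 0 0 0 0 0 44; 0 0 0 0 0 0 44; 0 0 0 0 0 0 44; 0 0 0 0 0 0 44",
  newtons=5,
)

```text
time: 6.25
eef_pos: [544.0, 149.2, 32.6]
orientation: [[-0.932, -0.363, 0.003], [-0.363, 0.932, -0.0], [-0.002, -0.001, -1.0]]
contact_force: [-0.1, 0.5, -0.9]
opening: 49.0
```

send_rows(
  moves="0 0 0 0 0 0 44; 0 0 0 0 0 0 44; 0 0 -0.4 0 0 0 44; 0 0 -0.7 0 0 0 44; 0 0 -0.9 0 0 0 44; 0 0 -1 0 0 0 44; 0 0 -1 0 0 0 44; 0 0 -1 0 0 0 44",
  newtons=20,
)

```text
time: 7.05
eef_pos: [540.4, 148.6, 184.2]
orientation: [[-0.932, -0.363, -0.009], [-0.363, 0.932, -0.003], [0.01, 0.001, -1.0]]
contact_force: [1.3, 0.8, -1.9]
opening: 48.2
```

```bash
python3 -c "
from h import *
show();plan([549,-150.5,222],-0.47,24)"
```

```text
t 7.05 p [540.4 148.6 184.2] yang 1.942 tilt [-0.0093 -0.0027] j [ 0.21 -0.01  1.44 -0.    1.73 -1.73] F [ 1.27  0.76 -1.94] M [ 0.03 -0.04 -0.01] op 48.2
0.140 -0.391 -0.051 -0.000 -0.000 0.100; 0.100 -0.403 -0.052 -0.000 -0.000 0.100; 0.059 -0.411 -0.052 -0.000 -0.000 0.100; 0.017 -0.415 -0.052 -0.000 -0.000 0.100; -0.024 -0.415 -0.052 -0.000 -0.000 0.100; -0.066 -0.410 -0.052 -0.000 -0.000 0.100; -0.107 -0.402 -0.053 -0.000 -0.000 0.100; -0.146 -0.389 -0.053 -0.000 -0.000 0.100; -0.185 -0.372 -0.053 -0.000 -0.000 0.100; -0.221 -0.352 -0.053 -0.000 -0.000 0.100; -0.255 -0.328 -0.053 -0.000 -0.000 0.100; -0.287 -0.300 -0.053 -0.000 -0.000 0.100; -0.316 -0.270 -0.053 -0.000 -0.000 0.100; -0.341 -0.237 -0.053 -0.000 -0.000 0.100; -0.363 -0.202 -0.053 -0.000 -0.000 0.100; -0.382 -0.164 -0.053 -0.000 -0.000 0.100; -0.396 -0.125 -0.053 -0.000 -0.000 0.100; -0.407 -0.085 -0.053 -0.000 -0.000 0.100; -0.413 -0.043 -0.053 -0.000 -0.000 0.100; -0.415 -0.002 -0.053 -0.000 -0.000 0.100; -0.414 0.040 -0.053 -0.000 -0.000 0.100; -0.407 0.081 -0.053 -0.000 -0.000 0.100; -0.397 0.122 -0.053 -0.000 -0.000 0.100; -0.383 0.161 -0.053 -0.000 -0.000 0.100
```

send_rows(
  moves="0.14 -0.39 -0.15 0 0 0.1 44; 0.1 -0.4 -0.15 0 0 0.1 44; 0.06 -0.41 -0.15 0 0 0.1 44; 0.02 -0.42 -0.15 0 0 0.1 44; -0.02 -0.41 -0.15 0 0 0.1 44; -0.07 -0.41 -0.15 0 0 0.1 44; -0.11 -0.4 -0.1 0 0 0.1 44; -0.15 -0.39 -0.1 0 0 0.1 44",
)

```text
time: 7.85
eef_pos: [543.3, 47.5, 233.3]
orientation: [[-0.897, 0.441, 0.006], [0.441, 0.897, 0.0], [-0.006, 0.003, -1.0]]
contact_force: [0.7, 0.9, -1.4]
opening: 48.7
```

send_rows(
  moves="-0.18 -0.37 -0.05 0 0 0.1 44; -0.22 -0.35 -0.05 0 0 0.1 44; -0.26 -0.33 0 0 0 0.1 44; -0.29 -0.3 0 0 0 0.1 44; -0.32 -0.27 0 0 0 0.1 44; -0.34 -0.24 0 0 0 0.1 44; -0.36 -0.2 0 0 0 0.1 44; -0.38 -0.16 0 0 0 0.1 44",
)

```text
time: 8.65
eef_pos: [541.2, -56.2, 244.5]
orientation: [[-0.276, 0.961, 0.012], [0.961, 0.276, 0.0], [-0.003, 0.012, -1.0]]
contact_force: [-0.6, 0.3, -1.3]
opening: 48.4
```

```bash
python3 -c "
from h import *
show();plan([549,-150.5,222],-0.47,8)"
```

```text
t 8.65 p [541.2 -56.2 244.5] yang 0.279 tilt [0.0122 0.0001] j [-0.17 -0.07  1.39  0.    1.81 -0.45] F [-0.6   0.28 -1.27] M [-0.03  0.06 -0.04] op 48.4
-0.386 -0.078 0.094 0.002 -0.000 0.094; -0.392 -0.042 0.094 0.002 -0.000 0.094; -0.394 -0.005 0.094 0.002 -0.000 0.094; -0.393 0.032 0.095 0.002 -0.000 0.094; -0.388 0.069 0.095 0.002 -0.000 0.094; -0.380 0.105 0.094 0.002 -0.000 0.094; -0.368 0.141 0.094 0.002 -0.000 0.094; -0.353 0.175 0.094 0.002 -0.000 0.094
```

```bash
python3 -c "
from h import *
s=snapshot('wrist');print(proj(s,[[549,-150.5,164],[549,-150.5,128],list(state()['eef_pos'])]));save(s,'w3.png')
import pickle;pickle.dump(s,open('w3.pkl','wb'))"
```

```text
[[294.63078954 370.67057857]
 [297.41993743 343.26559015]
 [319.0654404  308.96525151]]
```

View pics/w3.png

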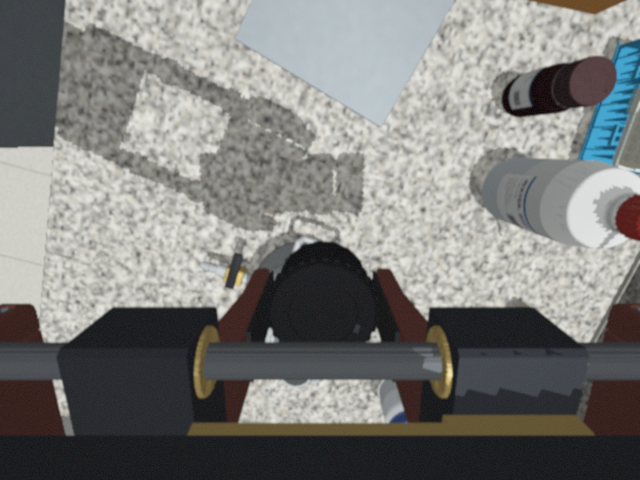

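The held cap hides the neck, so I'll swing past it to put the wrist camera right above the mouth.

send_rows(
  moves="-0.7 -0.18 0 0.002 0 0.03 44; -0.71 -0.15 0 0.002 0 0.03 44; -0.71 -0.12 0 0.002 0 0.03 44; -0.72 -0.1 0 0 0 0.03 44; -0.72 -0.05 0 0 0 0.03 44; -0.72 0 0 0 0 0.03 44; -0.72 0 0 0 0 0.03 44; -0.72 0 0 0 0 0.03 44",
)

```text
time: 9.5
eef_pos: [552.7, -232.3, 250.9]
orientation: [[-0.044, 0.999, 0.01], [0.999, 0.044, -0.002], [-0.002, 0.01, -1.0]]
contact_force: [-0.6, -0.0, 0.2]
opening: 48.4
```

send_rows(
  moves="0 0 0 0 0 0.03 44; 0 0 0 0 0 0 44; 0 0 0 0 0 0 44",
)

```text
time: 9.8
eef_pos: [552.5, -233.2, 251.6]
orientation: [[-0.014, 1.0, 0.01], [1.0, 0.014, -0.001], [-0.001, 0.01, -1.0]]
contact_force: [-0.8, -0.1, -0.4]
opening: 48.6
```

```bash
python3 -c "
from h import *
show()
s=snapshot('wrist');print(ray(s,320,240)[0],proj(s,[[549,-150.5,164],[549,-150.5,128],list(state()['eef_pos'])]));save(s,'w4.png')
import pickle;pickle.dump(s,open('w4.pkl','wb'))"
```

```text
t 9.8 p [ 552.5 -233.2  251.6] yang 0.014 tilt [ 0.0102 -0.0012] j [-0.46  0.08  1.22  0.    1.83 -0.47] F [-0.76 -0.13 -0.43] M [-0.07  0.04  0.  ] op 48.6
[ 551.23360183 -161.73817593  394.37761206] [[315.44580605 121.17385922]
 [315.90813722 123.73405745]
 [320.07821997 305.77596585]]
```

View pics/w4.png

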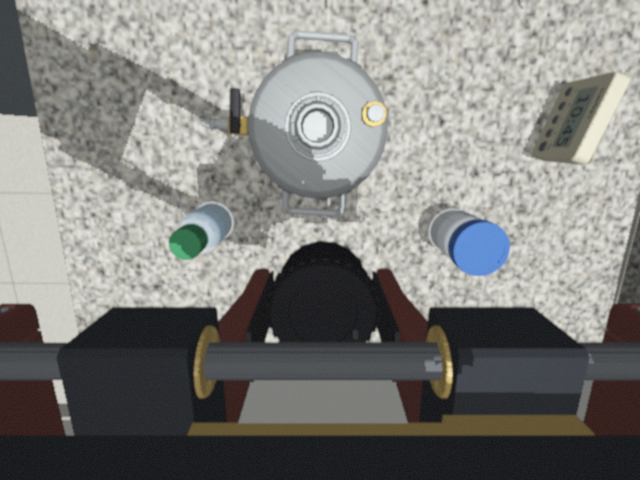

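The view from above shows the neck mouth at about (317,126) with the relief valve at (375,113). The held cap outline spans 270–377 wide with its top edge at row 242.

```bash
python3 -c "
from h import *
import pickle
s=pickle.load(open('w4.pkl','rb'));p=np.array(state()['eef_pos']);R=np.array(state()['orientation'])
a=np.linspace(0,6.283,73)
for h,r in((7,24.5),(-7,24.5),(-7,22.5),(-30,22.5)):
    q=proj(s,[p+R@np.array([r*np.cos(t),r*np.sin(t),-h]) for t in a]);print(h,r,q.min(0).round(1),q.max(0).round(1))
g=cv2.cvtColor(s['frame'],cv2.COLOR_RGB2GRAY)[90:165,280:355]
b=cv2.resize(g,None,fx=4,fy=4,interpolation=2)
c=cv2.HoughCircles(cv2.GaussianBlur(b,(0,0),2),3,1.5,10,param1=120,param2=0.6,minRadius=50,maxRadius=150)
print([(x/4+280,y/4+90,r/4) for x,y,r in c[0][:6]])
for r,z in((12.5,164),(15,150),(18.5,156)): 
  q=proj(s,[[550+r*np.cos(t),-153+r*np.sin(t),z] for t in a]);print(r,z,(q.max(0)-q.min(0))/2)
print(onz(s,317,126,164))
m=(cv2.cvtColor(s['frame'],cv2.COLOR_RGB2GRAY)<48).astype(np.uint8)[225:335,262:386];cs=max(cv2.findContours(m,0,2)[0],key=cv2.contourArea);print(cv2.boundingRect(cs))
"
```

```text
7 24.5 [262.4 258.7] [377.5 363.3]
-7 24.5 [267.4 248.5] [373.  345.5]
-7 22.5 [271.7 252.8] [368.6 341.9]
-30 22.5 [277.8 238.9] [363.1 318.5]
[(np.float32(316.9375), np.float32(125.4375), np.float32(17.3375)), (np.float32(319.1875), np.float32(126.5625), np.float32(16.0625)), (np.float32(313.9375), np.float32(125.8125), np.float32(20.15)), (np.float32(317.3125), np.float32(122.8125), np.float32(14.9)), (np.float32(316.5625), np.float32(128.4375), np.float32(17.975)), (np.float32(322.1875), np.float32(127.6875), np.float32(21.9125))]
12.5 164 [19.97810854 20.92692892]
15 150 [22.58660275 23.64667965]
18.5 156 [28.56516975 29.91833405]
[ 549.99721504 -153.36163376  164.        ]
(0, 17, 124, 93)
```

```bash
python3 -c "
from h import *
plan([548.8,-151.2,215],-0.4,8)"
```

```text
0.341 -0.013 0.152 0.001 -0.000 0.052; 0.340 -0.030 0.152 0.001 -0.000 0.052; 0.338 -0.047 0.152 0.001 -0.000 0.052; 0.335 -0.065 0.152 0.001 -0.000 0.052; 0.331 -0.082 0.152 0.001 -0.000 0.052; 0.327 -0.098 0.152 0.001 -0.000 0.052; 0.321 -0.115 0.153 0.001 -0.000 0.052; 0.315 -0.131 0.153 0.001 -0.000 0.052
```

send_rows(
  moves="0.34 -0.01 0.1 0.001 0 0.05 44; 0.34 -0.03 0.1 0.001 0 0.05 44; 0.34 -0.05 0.1 0.001 0 0.05 44; 0.34 -0.06 0.1 0.001 0 0.05 44; 0.33 -0.08 0.1 0.001 0 0.05 44; 0.33 -0.1 0.1 0.001 0 0.05 44; 0.32 -0.11 0.1 0.001 0 0.05 44; 0 0 0 0 0 0 44",
)

```text
time: 10.65
eef_pos: [549.0, -150.9, 232.3]
orientation: [[0.328, 0.945, 0.006], [0.945, -0.328, 0.001], [0.003, 0.005, -1.0]]
contact_force: [-0.6, 0.3, -1.8]
opening: 48.5
```

```bash
python3 -c "
from h import *
show();plan([548.8,-151.2,205],-0.4,4)"
```

```text
t 10.65 p [ 549.  -150.9  232.3] yang -0.335 tilt [0.0061 0.0007] j [-0.33  0.    1.34  0.    1.79  0.01] F [-0.58  0.28 -1.84] M [-0.03  0.1  -0.02] op 48.5
-0.004 -0.002 0.227 0.001 -0.001 0.016; -0.004 -0.001 0.227 0.001 -0.001 0.016; -0.003 -0.001 0.227 0.001 -0.001 0.016; -0.003 -0.001 0.227 0.001 -0.001 0.016
```

send_rows(
  moves="0 0 0.3 0.001 -0.001 0 44; 0 0 0.3 0.001 -0.001 0 44; 0 0 0.3 0.001 -0.001 0 44; 0 0 0.15 0.001 -0.001 0 44; 0 0 0 0 0 0 44",
  newtons=15,
)

```text
time: 11.15
eef_pos: [548.8, -150.9, 197.7]
orientation: [[0.323, 0.946, -0.0], [0.946, -0.323, -0.002], [-0.002, 0.001, -1.0]]
contact_force: [-0.0, -0.2, -1.6]
opening: 48.7
```

```bash
python3 -c "
from h import *
show();plan([548.8,-151.2,190],-0.33,4)"
```

```text
t 11.15 p [ 548.8 -150.9  197.7] yang -0.329 tilt [-0.     -0.0023] j [-0.33  0.    1.4  -0.    1.74  0.  ] F [-0.03 -0.17 -1.56] M [-0.1   0.06 -0.02] op 48.7
-0.002 0.000 0.064 0.000 0.001 0.000; -0.002 0.000 0.064 0.000 0.001 0.000; -0.002 0.000 0.064 0.000 0.001 0.000; -0.002 0.000 0.064 0.000 0.001 0.000
```

send_rows(
  moves="0 0 0.08 0 0 0 44; 0 0 0.08 0 0 0 44; 0 0 0.08 0 0 0 44; 0 0 0 0 0 0 44",
)

```text
time: 11.55
eef_pos: [548.9, -151.6, 190.1]
orientation: [[0.324, 0.946, 0.0], [0.946, -0.324, -0.002], [-0.002, 0.001, -1.0]]
contact_force: [-0.3, -0.2, -0.9]
opening: 48.6
```

send_rows(
  moves="0 0 0.06 0 0 0 44; 0 0 0.06 0 0 0 44; 0 0 0.06 0 0 0 44; 0 0 0 0 0 0 44",
)

```text
time: 11.95
eef_pos: [549.1, -151.7, 184.8]
orientation: [[0.324, 0.946, 0.001], [0.946, -0.324, -0.003], [-0.002, 0.002, -1.0]]
contact_force: [0.7, 0.5, -1.6]
opening: 48.6
```

send_rows(
  moves="0 0 0.04 0 0 0 44; 0 0 0.04 0 0 0 44; 0 0 0 0 0 0 44",
)

```text
time: 12.25
eef_pos: [549.1, -151.8, 182.4]
orientation: [[0.324, 0.946, 0.001], [0.946, -0.324, -0.003], [-0.002, 0.002, -1.0]]
contact_force: [-0.8, -0.2, -0.4]
opening: 48.6
```

send_rows(
  moves="0 0 0.04 0 0 0 44; 0 0 0 0 0 0 44",
)

```text
time: 12.45
eef_pos: [549.2, -151.8, 181.2]
orientation: [[0.324, 0.946, 0.002], [0.946, -0.324, -0.003], [-0.002, 0.003, -1.0]]
contact_force: [-0.2, -0.5, -1.8]
opening: 48.7
```

send_rows(
  moves="0 0 0.04 0 0 0 44; 0 0 0 0 0 0 44",
)

```text
time: 12.65
eef_pos: [549.3, -151.9, 181.2]
orientation: [[0.324, 0.946, 0.003], [0.946, -0.324, -0.004], [-0.002, 0.004, -1.0]]
contact_force: [-0.2, -0.0, -1.5]
opening: 48.4
```

send_rows(
  moves="0 0 0.04 0 0 0 44; 0 0 0 0 0 0 44",
)

```text
time: 12.85
eef_pos: [549.5, -151.8, 181.1]
orientation: [[0.324, 0.946, 0.004], [0.946, -0.324, -0.004], [-0.002, 0.005, -1.0]]
contact_force: [-0.4, 0.6, -1.5]
opening: 48.8
```

send_rows(
  moves="0 0 0.05 0 0 0 44",
)

```text
time: 12.95
eef_pos: [549.5, -151.8, 180.9]
orientation: [[0.324, 0.946, 0.005], [0.946, -0.324, -0.004], [-0.002, 0.006, -1.0]]
contact_force: [-4.0, 1.2, 10.6]
opening: 48.5
```

send_rows(
  moves="0 0 0.1 0.004 0.003 0 44",
)

```text
time: 13.05
eef_pos: [549.6, -151.8, 180.7]
orientation: [[0.324, 0.946, 0.005], [0.946, -0.324, -0.001], [0.001, 0.005, -1.0]]
contact_force: [-5.3, 2.8, 17.5]
opening: 48.4
```

```bash
python3 -c "
from h import *
show();plan([549,-151.5,180],-0.33,1)"
```

```text
t 13.05 p [ 549.6 -151.8  180.7] yang -0.329 tilt [ 0.0049 -0.0009] j [-0.33  0.    1.43  0.    1.7  -0.  ] F [-5.32  2.8  17.52] M [ 0.29  1.33 -0.03] op 48.4
0.003 -0.024 0.024 0.005 -0.001 0.001
```

send_rows(
  moves="0 -0.02 0.04 0.004 -0.001 -0.06 44; 0 0 0.04 0 0 -0.06 44; 0 0 0.04 0 0 -0.06 44; 0 0 0.04 0 0 -0.06 44",
  newtons=12,
)

```text
time: 13.45
eef_pos: [549.8, -152.0, 181.7]
orientation: [[0.082, 0.997, 0.007], [0.997, -0.082, -0.003], [-0.003, 0.007, -1.0]]
contact_force: [-3.0, 1.7, 6.5]
opening: 48.7
```

```bash
python3 -c "
from h import *
show();plan([549,-151.5,180],-0.33,1)"
```

```text
t 13.45 p [ 549.8 -152.   181.7] yang -0.082 tilt [ 0.0072 -0.0031] j [-0.33  0.    1.43 -0.    1.7  -0.25] F [-2.97  1.71  6.49] M [ 0.11  0.73 -0.15] op 48.7
0.016 -0.028 0.055 0.008 0.002 0.248
```

send_rows(
  moves="0 -0.01 0.04 0.003 0.001 -0.06 44; 0 -0.01 0.04 0.003 0 -0.06 44; 0 -0.01 0.04 0.002 0 -0.06 44; 0 -0.01 0.04 0.002 0 -0.06 44",
)

```text
time: 13.85
eef_pos: [549.6, -152.2, 182.5]
orientation: [[-0.167, 0.986, 0.005], [0.986, 0.167, -0.005], [-0.005, 0.004, -1.0]]
contact_force: [-1.7, 0.1, 5.4]
opening: 48.8
```

send_rows(
  moves="0 -0.01 0.04 0.001 0 -0.06 44; 0 -0.01 0.04 0.001 0 -0.06 44; 0 -0.01 0.04 0.001 0 -0.06 44; 0 -0.01 0.04 0.001 0 -0.06 44",
)

```text
time: 14.25
eef_pos: [549.7, -152.3, 183.2]
orientation: [[-0.406, 0.914, 0.008], [0.914, 0.406, -0.007], [-0.01, 0.004, -1.0]]
contact_force: [-1.7, 1.7, 5.4]
opening: 48.7
```

```bash
python3 -c "
from h import *
show();plan([549,-151.5,180],-0.33,1)"
```

```text
t 14.25 p [ 549.7 -152.3  183.2] yang 0.418 tilt [ 0.0081 -0.0071] j [-0.33 -0.    1.43 -0.    1.7  -0.75] F [-1.74  1.74  5.43] M [ 0.14  0.3  -0.08] op 48.7
0.036 -0.010 0.105 0.008 0.008 0.748
```

send_rows(
  moves="0.01 -0.01 0.05 0.003 0.003 -0.05 44; 0.01 0 0.05 0.003 0.003 -0.05 44; 0.01 0 0.05 0.003 0.003 -0.05 44",
)

```text
time: 14.55
eef_pos: [550.1, -151.8, 182.6]
orientation: [[-0.543, 0.839, 0.002], [0.839, 0.543, -0.005], [-0.005, -0.001, -1.0]]
contact_force: [-3.4, 0.4, 5.3]
opening: 48.9
```

send_rows(
  moves="0.01 0 0.05 0.001 0.001 -0.05 44; 0.01 0 0.05 0.001 0.001 -0.05 44; 0.01 0 0.05 0.001 0.001 -0.05 44",
)

```text
time: 14.85
eef_pos: [549.4, -151.7, 177.8]
orientation: [[-0.667, 0.745, -0.003], [0.745, 0.667, -0.006], [-0.002, -0.006, -1.0]]
contact_force: [-0.9, -1.3, -0.6]
opening: 48.6
```

```bash
python3 -c "
from h import *
show();plan([549,-151.5,180],-0.33,1)"
```

```text
t 14.85 p [ 549.4 -151.7  177.8] yang 0.73 tilt [-0.0029 -0.0057] j [-0.33  0.01  1.43 -0.01  1.71 -1.06] F [-0.91 -1.29 -0.59] M [-0.15  0.09 -0.04] op 48.6
0.012 -0.006 -0.074 -0.004 0.005 1.060
```

It dropped 6 mm to 13.8 mm above the mouth, which is the thread starts. I'll check the seat with a light press.

send_rows(
  moves="0 0 0.04 -0.002 0.002 0 44; 0 0 0.04 -0.001 0.002 0 44",
  newtons=10,
)

```text
time: 15.05
eef_pos: [549.4, -151.8, 177.4]
orientation: [[-0.667, 0.745, -0.002], [0.745, 0.667, -0.001], [0.0, -0.002, -1.0]]
contact_force: [-3.6, 0.6, 7.5]
opening: 48.5
```

```bash
python3 -c "
from h import *
show();plan([549,-151.5,177],0.73,1)"
```

```text
t 15.05 p [ 549.4 -151.8  177.4] yang 0.73 tilt [-0.0017 -0.0013] j [-0.33  0.01  1.43 -0.    1.7  -1.06] F [-3.6   0.64  7.51] M [ 0.1   0.57 -0.05] op 48.5
0.016 -0.005 0.013 -0.002 -0.000 0.000
```

send_rows(
  moves="0 0 0.02 0 0 0.06 44; 0 0 0.02 0 0 0.06 44; 0 0 0.02 0 0 0.06 44; 0 0 0.02 0 0 0.06 44",
)

```text
time: 15.45
eef_pos: [549.8, -152.7, 176.6]
orientation: [[-0.459, 0.888, 0.001], [0.888, 0.459, -0.003], [-0.003, -0.001, -1.0]]
contact_force: [-2.0, -0.5, 2.9]
opening: 48.8
```

```bash
python3 -c "
from h import *
show();plan([549,-151.5,177],0.73,1)"
```

```text
t 15.45 p [ 549.8 -152.7  176.6] yang 0.477 tilt [ 0.0011 -0.0033] j [-0.33  0.01  1.43 -0.    1.7  -0.81] F [-1.96 -0.5   2.94] M [-0.14  0.36  0.01] op 48.8
0.048 -0.006 -0.013 -0.001 0.003 -0.253
```

send_rows(
  moves="0.01 0 0.025 0 0.001 0.08 44; 0.01 0 0.025 0 0.001 0.08 44; 0.01 0 0.025 0 0.001 0.08 44; 0 0 0.025 0 0.001 0.08 44",
)

```text
time: 15.85
eef_pos: [549.7, -153.0, 175.5]
orientation: [[-0.139, 0.99, 0.002], [0.99, 0.139, -0.002], [-0.002, 0.002, -1.0]]
contact_force: [-2.1, 0.4, 3.1]
opening: 49.1
```

send_rows(
  moves="0 0 0.025 0 0.001 0.08 44; 0 0 0.025 0 0.001 0.08 44; 0 0 0.025 0 0 0.08 44; 0 0 0.025 0 0 0.08 44",
)

```text
time: 16.25
eef_pos: [549.4, -153.2, 174.3]
orientation: [[0.197, 0.98, 0.003], [0.98, -0.197, -0.0], [0.0, 0.003, -1.0]]
contact_force: [-1.3, 0.2, 2.8]
opening: 48.5
```

```bash
python3 -c "
from h import *
show();plan([549.4,-151.8,177],0.73,1)"
```

```text
t 16.25 p [ 549.4 -153.2  174.3] yang -0.199 tilt [ 0.0031 -0.0003] j [-0.33  0.01  1.44  0.    1.7  -0.13] F [-1.29  0.25  2.84] M [ 0.01  0.37 -0.  ] op 48.5
0.046 -0.010 -0.089 0.003 0.001 -0.929
```

send_rows(
  moves="0.01 0 0.02 0.001 0 0.06 44; 0.01 0 0.02 0.001 0 0.06 44; 0.01 0 0.02 0.001 0 0.06 44; 0 0 0.02 0 0 0.06 44",
  newtons=10,
)

```text
time: 16.65
eef_pos: [549.7, -152.9, 173.5]
orientation: [[0.439, 0.899, 0.002], [0.899, -0.439, -0.001], [0.0, 0.002, -1.0]]
contact_force: [-2.0, -0.0, 3.9]
opening: 49.0
```

```bash
python3 -c "
from h import *
show()"
```

```text
t 16.65 p [ 549.7 -152.9  173.5] yang -0.454 tilt [ 0.0017 -0.0007] j [-0.33  0.01  1.44 -0.    1.69  0.12] F [-2.04 -0.02  3.93] M [0.04 0.44 0.06] op 49.0
```

send_rows(
  moves="0 0 0.02 0.001 0 0.06 44; 0 0 0.02 0 0 0.06 44; 0 0 0.02 0 0 0.06 44; 0 0 0.02 0 0 0.06 44",
)

```text
time: 17.05
eef_pos: [549.5, -153.1, 173.5]
orientation: [[0.651, 0.759, 0.002], [0.759, -0.651, -0.001], [0.001, 0.002, -1.0]]
contact_force: [-1.3, 0.4, 3.9]
opening: 48.9
```

```bash
python3 -c "
from h import *
show()"
```

```text
t 17.05 p [ 549.5 -153.1  173.5] yang -0.709 tilt [ 0.0025 -0.0009] j [-0.33  0.01  1.44 -0.    1.69  0.38] F [-1.3   0.37  3.88] M [0.08 0.44 0.01] op 48.9
```

send_rows(
  moves="0 0 0.02 0 0 0.06 44; 0 0 0.02 0 0 0.06 44; 0 0 0.02 0 0 0.06 44",
  newtons=16,
)

```text
time: 17.35
eef_pos: [549.4, -153.0, 173.4]
orientation: [[0.783, 0.622, 0.004], [0.622, -0.783, -0.001], [0.002, 0.003, -1.0]]
contact_force: [-2.0, 0.4, 2.5]
opening: 48.7
```

```bash
python3 -c "
from h import *
show()
for i in range(3): s=state();print(s['ft_torque'],s['joint_efforts'][5])"
```

```text
t 17.35 p [ 549.4 -153.   173.4] yang -0.899 tilt [ 0.0038 -0.001 ] j [-0.33  0.    1.44  0.    1.69  0.57] F [-2.    0.42  2.45] M [-0.02  0.4   0.02] op 48.7
[-0.01575112  0.40200022  0.02454109] -0.7885645888745785
[-0.01575112  0.40200022  0.02454109] -0.7885645888745785
[-0.01575112  0.40200022  0.02454109] -0.7885645888745785
```

send_rows(
  moves="0 0 0.02 0 0 0 44; 0 0 0 0 0 0 44",
  newtons=22,
)

```text
time: 17.55
eef_pos: [549.5, -153.1, 173.5]
orientation: [[0.783, 0.622, 0.005], [0.622, -0.783, -0.001], [0.003, 0.004, -1.0]]
contact_force: [-1.3, -0.3, 0.9]
opening: 48.2
```

```bash
python3 -c "
from h import *
show();print(state()['joint_efforts'][5])"
```

```text
t 17.55 p [ 549.5 -153.1  173.5] yang -0.9 tilt [ 0.0045 -0.0011] j [-0.33  0.    1.44  0.    1.69  0.57] F [-1.27 -0.25  0.86] M [-0.02  0.3  -0.02] op 48.2
0.04622862674295902
```

send_rows(
  moves="0 0 0.02 0 0 0.06 44; 0 0 0.02 0 0 0.06 44",
)

```text
time: 17.75
eef_pos: [549.5, -153.1, 173.1]
orientation: [[0.852, 0.523, 0.005], [0.523, -0.852, -0.001], [0.004, 0.004, -1.0]]
contact_force: [-2.7, 0.9, 5.4]
opening: 48.6
```

```bash
python3 -c "
from h import *
show();print(state()['joint_efforts'][5])"
```

```text
t 17.75 p [ 549.5 -153.1  173.1] yang -1.021 tilt [ 0.0052 -0.0013] j [-0.33  0.    1.44  0.    1.69  0.69] F [-2.69  0.93  5.42] M [0.05 0.55 0.1 ] op 48.6
-0.7471453584730625
```

send_rows(
  moves="0 0 0.02 0.002 0.002 0.06 44; 0 0 0.02 0.002 0.002 0.06 44",
)

```text
time: 17.95
eef_pos: [549.4, -153.0, 172.8]
orientation: [[0.91, 0.415, 0.007], [0.415, -0.91, 0.004], [0.008, -0.001, -1.0]]
contact_force: [-2.2, 0.3, 4.5]
opening: 48.2
```

```bash
python3 -c "
from h import *
show();print(state()['joint_efforts'][5])"
```

```text
t 17.95 p [ 549.4 -153.   172.8] yang -1.143 tilt [0.0072 0.0039] j [-0.33  0.    1.44  0.01  1.69  0.81] F [-2.24  0.26  4.46] M [0.04 0.66 0.14] op 48.2
-0.6705762818455696
```

send_rows(
  moves="0 0 0.015 0 0 0.05 44; 0 0 0.015 0 0 0.05 44; 0 0 0.015 0 0 0.05 44",
  newtons=16,
)

```text
time: 18.25
eef_pos: [549.1, -153.0, 172.3]
orientation: [[0.962, 0.272, 0.007], [0.272, -0.962, 0.004], [0.008, -0.002, -1.0]]
contact_force: [-2.0, 0.7, 3.1]
opening: 48.6
```

```bash
python3 -c "
from h import *
show();print(state()['joint_efforts'][5])"
```

```text
t 18.25 p [ 549.1 -153.   172.3] yang -1.295 tilt [0.0073 0.0037] j [-0.33  0.    1.44  0.01  1.69  0.96] F [-1.96  0.65  3.13] M [-0.05  0.56  0.22] op 48.6
-0.46892210841178894
```

send_rows(
  moves="0 0 0.01 0 0 0.05 44; 0 0 0.01 0 0 0.05 44",
  newtons=10,
)

```text
time: 18.45
eef_pos: [549.1, -153.0, 172.0]
orientation: [[0.985, 0.174, 0.007], [0.174, -0.985, 0.004], [0.008, -0.002, -1.0]]
contact_force: [-2.0, 0.3, 3.6]
opening: 48.7
```

```bash
python3 -c "
from h import *
show();print(state()['joint_efforts'][5]);s=snapshot('wrist');save(s,'w5.png',(220,200,420,350),4)
p=np.array([549.3,-153,0])
print([proj(s,[p+[0,0,z]]).round(1).tolist() for z in(179,180,178)],np.array(state()['eef_pos']))"
```

```text
t 18.45 p [ 549.1 -153.   172. ] yang -1.396 tilt [0.0073 0.0036] j [-0.33  0.    1.45  0.01  1.69  1.06] F [-1.98  0.32  3.64] M [-0.08  0.52  0.27] op 48.7
-0.403073625639081
[[[321.4, 315.9]], [[321.4, 317.0]], [[321.5, 314.8]]] [ 549.08949498 -152.99454737  172.02029462]
```

View pics/w5.png

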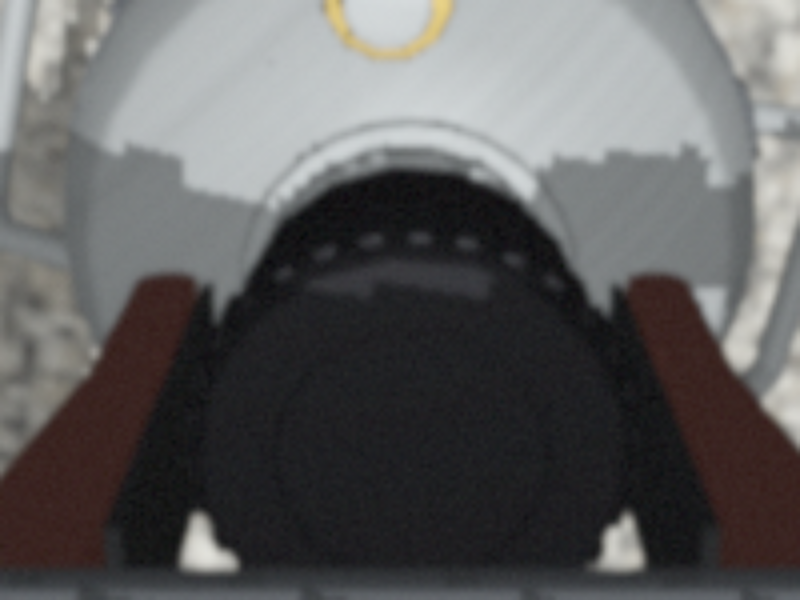

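The cap sits level on the neck, band between the pads. The 173.5 stall was the thread play being taken up, and the cap has been tightening since (moment 0.02 to 0.27 Nm). I'll test for slip at 10 N.

send_rows(
  moves="0 0 0.005 0 0 0.04 44; 0 0 0.005 0 0 0.04 44",
  newtons=10,
)

```text
time: 18.7
eef_pos: [549.3, -152.9, 171.9]
orientation: [[0.996, 0.094, 0.008], [0.094, -0.996, 0.003], [0.008, -0.003, -1.0]]
contact_force: [-2.1, 0.0, 2.8]
opening: 48.9
```

```bash
python3 -c "
from h import *
show()"
```

```text
t 18.7 p [ 549.3 -152.9  171.9] yang -1.476 tilt [0.008  0.0035] j [-0.33  0.    1.45  0.01  1.69  1.14] F [-2.13  0.01  2.8 ] M [-0.07  0.35  0.34] op 48.9
```

send_rows(
  moves="0 0 0.005 0 0 0.04 44; 0 0 0.005 0 0 0.04 44",
  newtons=10,
)

```text
time: 18.9
eef_pos: [549.9, -152.9, 171.9]
orientation: [[1.0, 0.016, 0.01], [0.016, -1.0, 0.003], [0.01, -0.003, -1.0]]
contact_force: [-0.4, -0.5, 3.3]
opening: 48.6
```

```bash
python3 -c "
from h import *
show()"
```

```text
t 18.9 p [ 549.9 -152.9  171.9] yang -1.555 tilt [0.0097 0.0031] j [-0.33  0.    1.45  0.01  1.69  1.22] F [-0.41 -0.52  3.26] M [-0.05  0.03  0.34] op 48.6
```

Moment is flat at 0.34 Nm and height is constant while turning, so the 10 N grip now slips and the cap is snug. Release and withdraw straight up.

send_rows(
  moves="0 0 0 0 0 0 60; 0 0 0 0 0 0 80; 0 0 0 0 0 0 87; 0 0 0 0 0 0 87; 0 0 -0.3 0 0 0 87; 0 0 -0.7 0 0 0 87; 0 0 -1 0 0 0 87; 0 0 -1 0 0 0 87",
)

```text
time: 19.7
eef_pos: [547.3, -152.6, 257.8]
orientation: [[1.0, 0.023, -0.002], [0.023, -1.0, 0.008], [-0.002, -0.008, -1.0]]
contact_force: [-0.3, -0.8, 0.4]
opening: 86.9
```

send_rows(
  moves="0.5 0 -0.8 0 0 0 87; 0.7 0 -0.5 0 0 0 87; 0.7 0 0 0 0 0 87; 0.7 0 0 0 0 0 87; 0.7 0 0 0 0 0 87; 0.7 0 0 0 0 0 87; 0 0 0 0 0 0 87; 0 0 0 0 0 0 87",
)

```text
time: 20.5
eef_pos: [672.1, -150.5, 312.9]
orientation: [[1.0, 0.025, 0.015], [0.025, -1.0, 0.002], [0.015, -0.002, -1.0]]
contact_force: [-1.0, 0.0, 0.4]
opening: 86.6
```

```bash
python3 -c "
from h import *
show()
a=snapshot('top');b=snapshot('scene');w=snapshot('wrist')
im=np.zeros((600,800,3),np.uint8)
def cr(s,x0,y0,x1,y1,k):return cv2.resize(s['frame'][y0:y1,x0:x1],None,fx=k,fy=k,interpolation=2)[:,:,::-1]
im[:300,:400]=cr(w,0,0,640,480,0.625);im[:300,400:]=cr(b,320,260,420,335,4)
im[300:,:400]=cr(a,330,210,430,285,4);im[300:,400:]=cr(b,240,160,560,400,1.25)
cv2.imwrite('pics/end.png',im)"
```

```text
t 20.5 p [ 672.1 -150.5  312.9] yang -1.546 tilt [0.0145 0.0022] j [-0.27  0.37  0.79  0.01  1.98  1.28] F [-1.    0.04  0.42] M [0.02 0.15 0.  ] op 86.6
```

View pics/end.png

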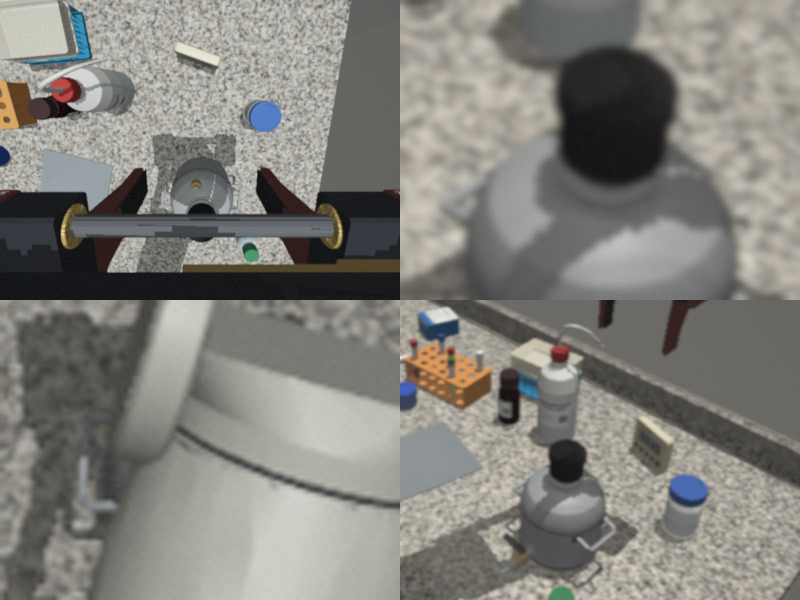

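The cap sits level and low on the neck (crop (615,115)), the gripper is clear, and the bottles and jar are standing where they were.

```bash
python3 -c "
from cell import finish_job
print(finish_job())"
```

```text
the job is handed in; nothing more can be done
None
```

The black cap is screwed onto the vessel neck and snug, and I handed the job in at about 20.5 s of the 64 s allowed.

- **Seating:** I centred the grip on the cap at two yaws, set it on the threads, and turned it anticlockwise under roughly 5–10 N. It climbed about 2 mm, then dropped about 6 mm into the thread starts (band about 13.5 mm above the mouth).
- **Screwing on:** I turned it clockwise about a third of a turn, following the thread lead. Near the end, with the grip back at 10 N, the turning moment levelled off at about 0.34 Nm. The height also stopped falling there, which I took as the fingers slipping on a snug cap.
- **Last checks:** After release, the tool force was near zero. The closing pictures show the cap level on the neck and the bottles and jar undisturbed in view.

**Checks that disagreed:**
- **Final height:** The final reading was 7.9 mm above the mouth, just under the stated 8–10 mm snug range. My height readings ran about 0.5 mm low at the thread starts, so the true height is probably about 8.4 mm.
- **Pause on the way down:** The descent paused for a while at 9.5 mm. I first took this for finger slip and raised the grip to 16 and then 22 N for a few steps. It was probably play in the thread being taken up.
- **Mouth position:** The three camera views differed by 2–4 mm, so I used a compromise position, and the cap went on without trouble.
- **Final top view:** The arm hid the neck in that camera, so I confirmed the cap from the scene camera.

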